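# Park the grinding ball behind the ridge of the sloped ball gutter

### The job

The white ceramic grinding ball for the lab mill lies at the low end of the sloped metal gutter. With the fingertips, gently push it up along the gutter, over the low blue ridge, into the pocket before the red end stop, so that it stays there and does not roll back. Do not lift or flick the ball, keep the fingers on it all the way up the slope, and leave the cups and the dish beside the gutter where they are.

Things in the scene. Friction and masses are not known exactly. Their poses are not given: they have to be found in the camera images.
- gutter: Straight V gutter of bare aluminium, 370 mm long, fixed on a fixed white stand. Origin on the groove line (bottom of the V) at mid-length, 45 mm above the worktop. x runs along the groove UPHILL (7 degrees up), y across, z square to the groove, upward. The walls rise at 40 degrees to rims 35 mm to each side and 32 mm above the groove line.
- lip (a point): Top middle of the grey round lip across the low end of the groove, 165 mm downhill of the gutter's origin: an 8 mm bar, 44 mm long in y, its top 22 mm above the groove line. The ball starts leaning on its uphill side.
- ridge (a point): Top middle of the blue ridge, a 12 mm round bar sunk across the groove, 22 mm long in y, 108 mm uphill of the gutter's origin, its top 12 mm above the groove line, so that 4 mm of it stands in the ball's way; a blue ramp, 26 mm long and 12 degrees steeper than the groove, leads up to it from downhill. Pushed slowly, the ball climbs it under 3 to 8 N and drops into the pocket behind.
- stop_face (a point): Middle of the black rubber face (56 mm wide) of the red end stop, 33 mm above the groove line, 46 mm uphill of the ridge's middle; the stop's top is 50 mm above the groove line. In the pocket the ball's centre rests 15 mm uphill of the ridge's middle, leaning back on the ridge, with 6 mm free to the stop.
- ball_center (a point): Centre of the white ceramic grinding ball, 50 mm in diameter, 0.11 to 0.22 kg, hard and smooth (friction about 0.3). In the groove its centre rides 33 mm above the groove line. It starts at rest, its centre 25 mm uphill of the lip's middle. It rolls freely and runs back down if let go below the ridge.
- ball: The same ball as a body; its origin is a point on its surface that turns as it rolls, so use ball_center for its position.
- seed_cup: Screw-lid clear cup with pale seeds and a red lid, 62 mm across, 73 mm tall, standing loose beside the gutter; origin at the centre of its underside. Leave alone.
- flour_cup: Screw-lid cup with cream-white filling and a red lid, 62 mm across, 73 mm tall, standing loose beside the gutter; origin at the centre of its underside. Leave alone.
- dish: White stack of two round petri dishes, 90 mm across, 32 mm tall, lying loose beside the gutter; origin at the centre of its underside. Leave alone.
Mind the look-alikes: they are no part of the job. What is shaped like the ball but turquoise is not meant.

How it is judged:
By the outcome, as a careful person would: the job done as asked, in the order asked, and still so for the second after the job is handed in, with the robot touching nothing.
It also fails if it takes over 43 s, if anything falls off the work surface, if the arm or the gripper's body presses on something with over 40 N, if the wrist force passes 120 N, or if a joint passes its speed limit or range.

### The arm

A 7-joint arm with a two-finger parallel gripper is mounted at the origin on a cart in front of the work surface, level with it; the furniture and walls round the work are solid. World frame = base frame: x ahead of the robot, y to its left, z up, the work surface at z = 0. Lengths are in m, angles in rad, forces in N, time in s.
With the tool pointing down it reaches from about 0.4 to 0.85 m from the base axis. Payload 4.4 kg.
Tool frame: the origin (TCP) lies midway between the tips of the shut fingers; the grasp point (between the pads) lies 19 mm behind it; z points along the fingers, y is the line along which they close (so a half turn about z gives the same grasp; the last joint's range is limited). The gripper opens to 94 mm and grips with 3 to 60 N. Pads are 16 mm wide; open, the fingers measure 119 mm over their backs; the gripper's body (75 mm by 177 mm) begins 78 mm behind the grasp point.
Start: joints at [-0.066, 0.628, 0.038, 1.517, -0.027, 0.996, -0.02], TCP at [0.65, 0, 0.205] pointing down, gripper open.
Joint ranges: [-3.06, 3.06], [-0.37, 2.12], [-1.25, 1.32], [0.18, 2.47], [-1.1, 4.24], [0.23, 1.98], [-2.94, 2.94]. Speed limits (rad/s): [2.57, 2.57, 3.14, 3.14, 3.14, 3.14, 3.14].

### API

Orientations are given as a unit quaternion [w, x, y, z].
In Python, from cell import * gives the robot as it stands. Calls block until the motion is done:
- move_pose(position, orientation): joint-space move of the TCP to a pose.
- movel(position, v=0.15, frame=None): straight line of the TCP; frame=None keeps the orientation; v is the mean speed in m/s.
- goto_joints(angles): joint-space move.
- open_jaws() and clamp(f_grip=None): open the fingers fully, or close them until they stop; f_grip is the grip in N (None keeps the last).
- pause(seconds).
- ik(position, orientation): joint angles nearest the present ones, or None.
- read_camera(name): name is "scene" or "side" or "wrist"; returns a dict with "frame" (400x640x3 uint8, red, green, blue), "fx", "fy", "cx", "cy" (pixels), "world_from_camera" (4x4, takes a point from camera to world coordinates). Camera axes: x right, y down, z forward; pixel columns grow to the right and rows downward; lengths in m; the calibration is good to about 2 mm. A picture is of the moment at which its call begins. There is no depth.
A pose or a line that the arm cannot do raises IKError and nothing moves.
- job_done(): hands the job in; it is judged then, once.
Readings, each from a call of its own:
- current_t(): time.
- current_joint_positions(): joint angles.
- current_qvel(): joint speeds.
- current_joint_torque(): joint torques, N m.
- current_position(): TCP position.
- current_tool_rot(): TCP orientation.
- current_wrist_force(): force on the tool from outside, world axes, zero at the start.
- current_ft_torque(): the same for the moment, N m.
- current_width(): finger opening in m.
- current_grip_force(): force on a finger pad.
Only numpy, scipy, OpenCV 4.12 (cv2) and the standard library are available. Lean on these libraries where they do the work, as an engineer would, in place of code of your own. Each camera call takes 0.05 s, during which the arm holds its last target. There are 200 camera calls.

## Working session

There is one attempt and no reset: what is moved stays moved. The work goes in short steps, each a Python script; the robot and the scene stay as the last script left them, time stands still between calls to the robot, and variables do not carry over. Pictures are saved under pics/ and viewed, at most 10 in all, crops included, and the job is handed in when it is done.

```bash
mkdir -p pics; ls; python3 - <<'E'
from cell import *
import cv2,numpy as np
for n in("scene","side"):
    c=read_camera(n);cv2.imwrite(f"pics/{n}0.png",c["frame"][:,:,::-1])
    np.savez(f"{n}0.npz",**c);print(n,c["fx"],c["cx"],c["cy"],np.round(c["world_from_camera"],3).tolist())
print(current_t(),current_tool_rot(),current_wrist_force())
E
```

```text
pics
scene 361.2494369867824 319.49751572712086 199.93912041292597 [[-0.744, -0.48, 0.465, 0.105], [-0.668, 0.545, -0.506, 0.555], [-0.01, -0.687, -0.726, 0.721], [0.0, 0.0, 0.0, 1.0]]
side 485.9786317858948 320.5029115461382 201.13652991815098 [[-0.999, 0.013, -0.031, 0.538], [0.033, 0.566, -0.824, 1.092], [0.007, -0.824, -0.566, 0.773], [0.0, 0.0, 0.0, 1.0]]
0.1 [-5.64750335e-04  7.07120357e-01  7.07092732e-01 -5.92270198e-04] [0.91522181 0.00242114 0.74555814]
```

View pics/scene0.png

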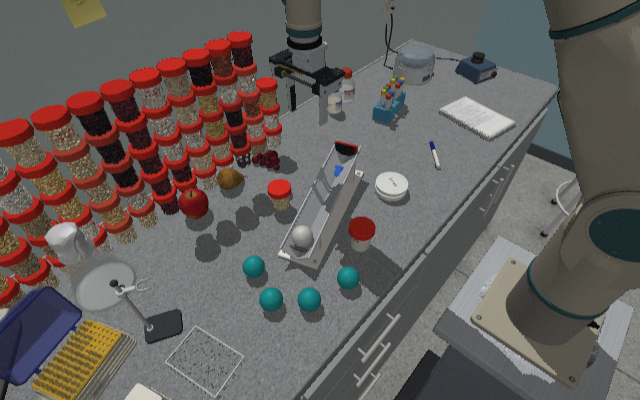

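View pics/side0.png

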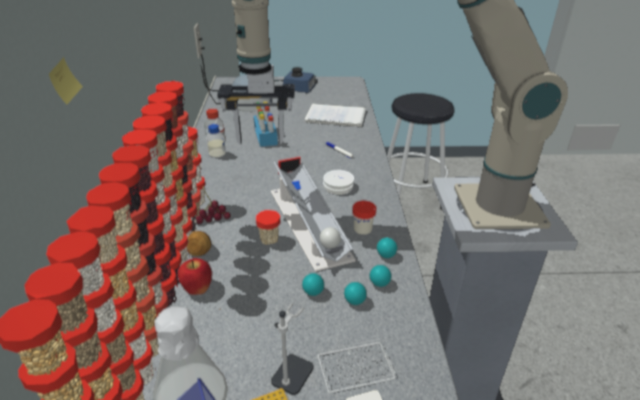

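Scene view: ball at about (302,236), blue ridge at (338,170), red stop at (346,150). Side view: ball (330,237), ridge (297,186), stop (289,163). Next I'll look at enlarged crops and triangulate.

```bash
cat > h.py <<'E'
import numpy as np,cv2
def ray(c,p):
    T=c["world_from_camera"];d=T[:3,:3]@np.array([(p[0]-c["cx"])/c["fx"],(p[1]-c["cy"])/c["fy"],1]);return T[:3,3],d/np.linalg.norm(d)
def tri(rs):
    A=0;b=0
    for o,d in rs:
        P=np.eye(3)-np.outer(d,d);A=A+P;b=b+P@o
    x=np.linalg.solve(A,b);return x,[np.linalg.norm(np.cross(x-o,d)) for o,d in rs]
def plane(r,z):return r[0]+r[1]*(z-r[0][2])/r[1][2]
def blob(m,box):
    x0,y0,x1,y1=box;k=np.zeros_like(m);k[y0:y1,x0:x1]=m[y0:y1,x0:x1]
    n,l,s,ce=cv2.connectedComponentsWithStats(k);i=1+np.argmax(s[1:,4]);return ce[i],s[i]
E
python3 - <<'E'
from h import *
S={n:dict(np.load(n+"0.npz")) for n in("scene","side")}
B={"scene":(250,130,380,280),"side":(260,145,360,275)}
im=[]
for n,c in S.items():
    x0,y0,x1,y1=B[n];im.append(cv2.resize(c["frame"][y0:y1,x0:x1,::-1],(390,int((y1-y0)*390/(x1-x0))),interpolation=cv2.INTER_CUBIC))
h=max(i.shape[0] for i in im)
cv2.imwrite("pics/crop.png",np.hstack([cv2.copyMakeBorder(i,0,h-i.shape[0],0,0,0) for i in im]))
def hsv(c):return cv2.cvtColor(c["frame"],cv2.COLOR_RGB2HSV)
res={"blue":[], "red":[]}
for n,c in S.items():
    H=hsv(c);bl=cv2.inRange(H,(105,120,60),(125,255,255));rd=cv2.inRange(H,(0,150,60),(8,255,255))|cv2.inRange(H,(172,150,60),(180,255,255))
    for k,m,b in(("blue",bl,(325,155,355,185) if n=="scene" else (285,175,305,200)),("red",rd,(330,138,362,160) if n=="scene" else (272,150,304,175))):
        ce,s=blob(m,b);print(n,k,ce,s);res[k].append(ray(c,ce))
for k in res:print(k,tri(res[k]))
print("ball rough",tri([ray(S["scene"],(302,236)),ray(S["side"],(330,237))]))
E
```

```text
scene blue [337.63934426 169.93442623] [334 165   9  11  61]
scene red [346.71153846 145.01923077] [335 141  22  12  52]
side blue [296.28205128 184.66666667] [293 181   7   8  39]
side red [279.57142857 163.28571429] [279 162   2   4   7]
blue (array([ 0.56261767, -0.01882309,  0.06490007]), [np.float64(0.0001462884553756098), np.float64(0.0001462884553756598)])
red (array([ 0.60942592, -0.11495258,  0.07325004]), [np.float64(0.0030580266082704233), np.float64(0.0030580266082704277)])
ball rough (array([0.48171862, 0.20538744, 0.06114228]), [np.float64(0.000625536130782399), np.float64(0.0006255361307823785)])
```

View pics/crop.png

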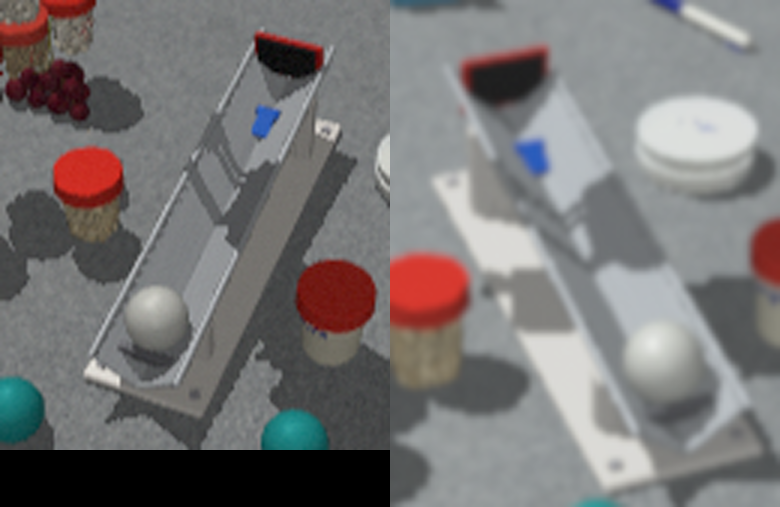

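```bash
cat > g.py <<'E'
from h import *
from scipy.spatial.transform import Rotation as R
S={n:dict(np.load(n+"0.npz")) for n in("scene","side")}
t=lambda a,b:tri([ray(S["scene"],a),ray(S["side"],b)])[0]
ball=t((302.3,236),(330,237.8));ridge=t((337.6,169.9),(296.3,184.7));stop=t((346.7,143),(289.5,158.8))
d=stop[:2]-ball[:2];d/=np.linalg.norm(d)
a=np.radians(7);gx=np.r_[d*np.cos(a),np.sin(a)];gy=np.r_[-d[1],d[0],0];gz=np.cross(gx,gy)
M=np.c_[gx,gy,gz]
O=ball-M@[-.140,0,.033]
O[2]=.045
q=R.from_matrix(np.c_[-gx,np.cross(-gz,-gx),-gz]).as_quat();q=np.r_[q[3],q[:3]]
P=lambda s,n,y=0:O+M@[s,y,n]
loc=lambda p:M.T@(np.asarray(p)-O)
E
python3 - <<'E'
from g import *
print(ball,O,np.degrees(np.arctan2(d[1],d[0])),"ball",loc(ball),"blue",loc(ridge),"stop",loc(stop))
from cell import *
print(ik(P(-.19,.1),q),ik(P(.09,.026),q))
clamp(5)
move_pose(P(-.19,.10),q);movel(P(-.185,.030),v=.1)
print(current_t(),loc(current_position()),current_width(),current_wrist_force())
fs=[]
for n in("scene","side","wrist"):
    c=read_camera(n);f=c["frame"]
    if n!="wrist":
        x0,y0=(230,160) if n=="scene" else (260,180);f=cv2.resize(f[y0:y0+100,x0:x0+130],(390,300),interpolation=cv2.INTER_CUBIC)
    else:f=cv2.resize(f,(480,300));
    fs.append(f)
cv2.imwrite("pics/app.png",np.vstack([np.hstack(fs[:2]),np.pad(fs[2],((0,0),(0,300),(0,0)))])[:,:,::-1])
E
```

```text
[0.48203923 0.20414    0.05849271] [0.52944335 0.06924892 0.045     ] -70.63724303581685 ball [-1.40268064e-01 -4.39110873e-17  3.08167919e-02] blue [0.09567128 0.00215031 0.00840492] stop [ 1.62145465e-01 -3.51209301e-17  4.82085726e-02]
[-0.68050654  0.59128387  0.0529076   1.91311135  0.13931617  0.67859717
 -0.4083946 ] [-0.15022253  0.65772471  0.06269934  1.93023463  0.15923449  0.53137564
  0.10039624]
3.625 [-0.18502521  0.00050132  0.03034459] 0.0005743015278095627 [ 0.53525763 -0.46790311  0.8859297 ]
```

View pics/app.png

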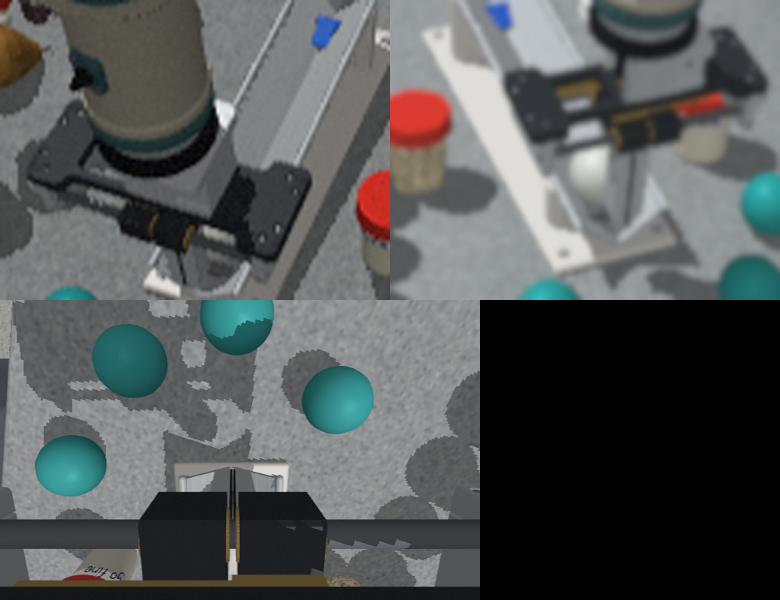

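Wrist view: the closed fingers (233,480) sit centred on the gutter's end (175–288). The side view shows the ball at (590,175), just uphill of them. Now I'll push.

```bash
python3 - <<'E'
from g import *
from cell import *
movel(P(-.182,.028),v=.03)
def st():print(round(current_t(),2),np.round(loc(current_position())*1000,1),"F",np.round(M.T@current_wrist_force(),2))
st()
for s in(-.176,-.172,-.168,-.160,-.145):
    movel(P(s,.028),v=.02);st()
c=read_camera("scene");c2=read_camera("side")
a=c["frame"][160:260,230:360];b=c2["frame"][160:260,250:380]
cv2.imwrite("pics/p1.png",cv2.resize(np.hstack([a,b])[:,:,::-1],(780,300),interpolation=cv2.INTER_CUBIC))
E
```

```text
4.04 [-181.7    0.    28.1] F [ 0.13 -0.29  1.55]
4.49 [-175.8    0.    28. ] F [-0.36 -0.43 -0.09]
4.84 [-171.8   -0.    28. ] F [0.1  0.42 0.  ]
5.19 [-167.6    0.    28. ] F [-0.47  0.35 -0.28]
5.74 [-1.596e+02 -1.000e-01  2.800e+01] F [ 0.2   0.06 -0.12]
6.64 [-1.448e+02 -1.000e-01  2.790e+01] F [0.1  0.57 0.14]
```

View pics/p1.png

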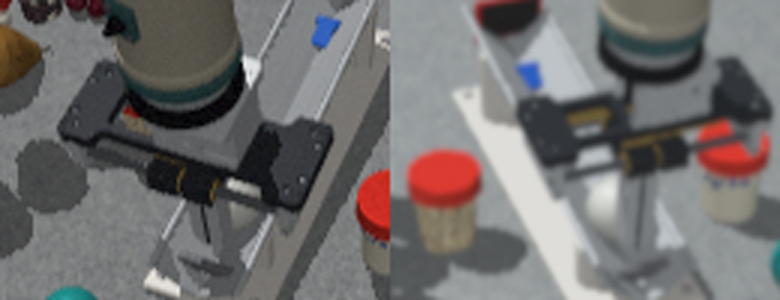

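Ball follows the fingers (side view now at about (322,226)). Continuing up to and over the ridge.

```bash
python3 - <<'E'
from g import *
from cell import *
def st():
    f=M.T@current_wrist_force();print(round(current_t(),2),np.round(loc(current_position())*1000,1),"F",np.round(f,2));return f
movel(P(.03,.026),v=.035);st()
for s in np.arange(.036,.0871,.004):
    movel(P(s,.026),v=.015);f=st()
    if abs(f[0])>15:break
c=read_camera("scene");c2=read_camera("side")
a=c["frame"][110:210,280:410];b=c2["frame"][125:225,240:370]
cv2.imwrite("pics/p2.png",cv2.resize(np.hstack([a,b])[:,:,::-1],(780,300),interpolation=cv2.INTER_CUBIC))
E
```

```text
11.89 [29.9  0.  26. ] F [-1.48  0.39  1.  ]
12.44 [36.5 -0.1 25.9] F [ 0.51  0.26 -0.45]
12.86 [40.3 -0.  26. ] F [0.19 0.14 0.48]
13.28 [44.3 -0.  26. ] F [-0.22 -0.92  0.25]
13.69 [48.3 -0.  26. ] F [ 0.43 -0.97 -0.24]
14.11 [52.2 -0.1 26. ] F [-0.93 -0.03 -0.42]
14.53 [56.2 -0.1 26. ] F [-0.41  0.25  0.54]
14.94 [60.4 -0.1 26. ] F [-0.8   0.14  0.63]
15.36 [64.4 -0.  26. ] F [-1.69 -0.43  0.37]
15.78 [68.4 -0.1 26. ] F [-1.25 -1.45  0.46]
16.19 [72.5 -0.1 26. ] F [ 0.32 -0.6  -0.5 ]
16.61 [76.3 -0.  26. ] F [ 0.51 -0.11  0.71]
17.02 [80.2 -0.1 26. ] F [-0.6  -0.32 -0.11]
17.44 [84.1 -0.  26. ] F [ 0.98  0.48 -0.61]
```

View pics/p2.png

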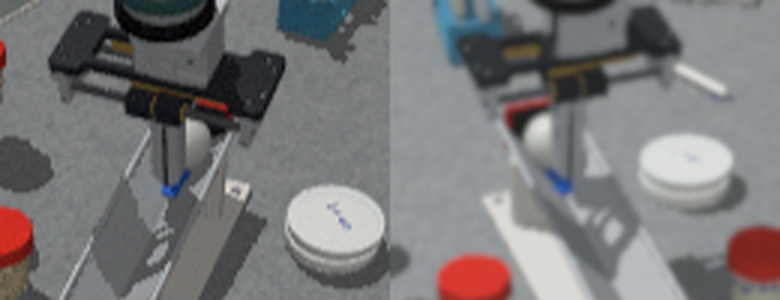

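The ball shows beyond the blue ridge in both views: scene (344,158), side (292,171). I'll compare that with the predicted pocket pixels before backing off.

```bash
python3 - <<'E'
from g import *
from cell import *
for n in("scene","side"):
    c=read_camera(n);I=np.linalg.inv(c["world_from_camera"])
    f=c["frame"].astype(int);H=cv2.cvtColor(c["frame"],cv2.COLOR_RGB2HSV)
    for s in(.100,.108,.123,.129):
        p=I@np.r_[P(s,.033),1];print(n,s,np.round([c["fx"]*p[0]/p[2]+c["cx"],c["fy"]*p[1]/p[2]+c["cy"],c["fx"]*.025/p[2]],1))
    x0,y0=(330,140) if n=="scene" else (270,150)
    cv2.imwrite(f"pics/z{n}.png",cv2.resize(c["frame"][y0:y0+40,x0:x0+40,::-1],(400,400),interpolation=cv2.INTER_CUBIC))
cv2.imwrite("pics/z.png",np.hstack([cv2.imread(f"pics/z{n}.png") for n in("scene","side")]))
E
```

```text
scene 0.1 [338.8 162.9   9.4]
scene 0.108 [339.8 160.8   9.3]
scene 0.123 [341.8 156.9   9.3]
scene 0.129 [342.5 155.4   9.2]
side 0.1 [296.7 176.4   9.3]
side 0.108 [295.7 174.6   9.3]
side 0.123 [293.9 171.4   9.2]
side 0.129 [293.2 170.1   9.2]
```

View pics/z.png

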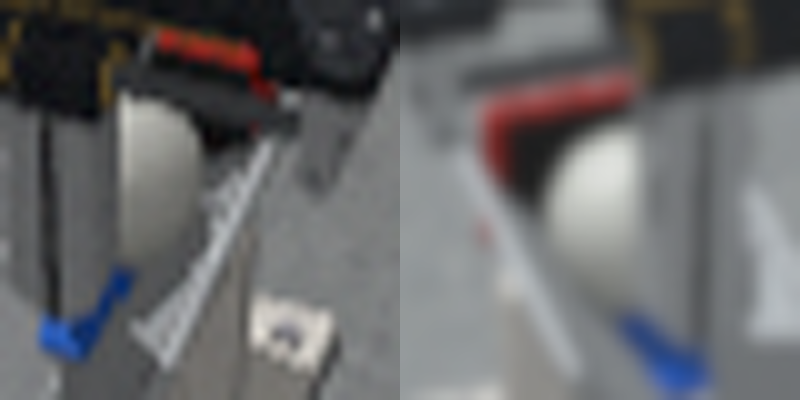

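The ball's edges give centres of (341,157.5) in scene and (293.7,171) in side, which match s≈0.122, so it is in the pocket. I'll back off slowly and retreat.

```bash
python3 - <<'E'
from g import *
from cell import *
movel(P(.07,.026),v=.02);movel(P(.05,.03),v=.04);movel(P(.04,.14),v=.1);movel(P(-.12,.2),v=.15)
pause(1)
o=[]
for n in("scene","side"):
    c=read_camera(n);x0,y0=(280,110) if n=="scene" else (240,125)
    o.append(c["frame"][y0:y0+130,x0:x0+130])
cv2.imwrite("pics/e.png",cv2.resize(np.hstack(o)[:,:,::-1],(780,390),interpolation=cv2.INTER_CUBIC));print(current_t(),current_position(),current_wrist_force())
E
```

```text
22.8 [0.48185233 0.20463419 0.22887924] [ 0.21443644 -0.00928794  0.27806915]
```

View pics/e.png

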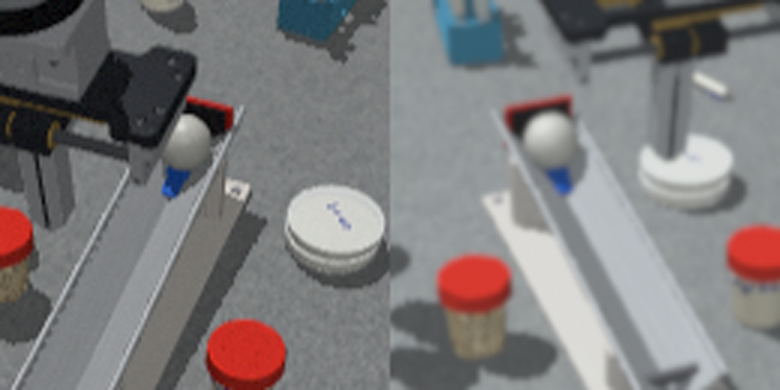

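The ball rests in the pocket above the blue ridge, at (186,142) in the scene crop and (550,139) in the side crop. The cups and dish haven't moved and the fingers are clear.

```bash
python3 -c "
from cell import *
print(job_done())"
```

```text
the job is handed in; nothing more can be done
None
```

I pushed the white ball up the gutter and over the ridge; it stayed in the pocket after the fingers backed off, the cups and dish look untouched, and I handed the job in at about 23 s.

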